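Close the hotpot stand: fan off, battery out, skimmers clipped up

TASK

Close down the hotpot stand for the night. Switch the extractor fan off at its toggle first, and only then pull its battery pack straight up out of the socket and put it in the steel tray; also press every skimmer lying on the drip board down into the clip rack, one to a place, so that both clips of that place have snapped shut over the plain handle. Do not shove or knock over the two sauce bowls.

Things in the scene. Friction and masses are not known exactly. Their poses are not given: they have to be found in the camera images.
- skimmer1: Wooden skimmer, 204 mm long, 90 g, one of 3 or 4 alike (absent ones read None from the start). Origin on the axis of the round handle at its centre of mass, the place to grip; x along the handle to the head. Handle 16 mm thick, plain from x = -70 to +50 mm; a 30 mm ball at x = -85 mm; head a cup 54 mm across, 30 mm deep, centred at x = +77 mm.
- skimmer2: Like skimmer1. Ball and cup hold the handle's axis level, 15 mm above whatever it lies on. At the start the skimmers lie on the drip board side by side, about 72 mm apart, heads either way.
- skimmer3: Like skimmer1; may be absent.
- skimmer4: Like skimmer1; may be absent.
- dripboard: Fixed pale wooden board, 290 (x) x 230 (y) x 12 mm high, under the skimmers, whose handles lie along its y. Origin under its centre.
- rack: Clip rack: a fixed wooden board 290 (x) x 100 (y) x 14 mm with four places side by side along its x, slot1 at the -x end, 70 mm apart. Origin under its centre; handles lie along its y. One skimmer to a place, head either way.
- slot1 (a point): Where the axis of a handle lies when fully home in place 1: 60 mm above the table; y along the handle, z up. Each place has two fork clips, at y = -32 and +32 mm, each 10 mm long in y: 54 mm are free between them for the fingers, with the rack's board 42 mm below the handle's axis.
- slot2 (a point): Place 2, like slot1. Each clip has a fixed grey prong on its -x side (flared outward at the top, up to 22 mm above this point) and on its +x side a sprung steel jaw, hinged below the handle, with a round nose 14 mm thick, its top 17 mm above this point.
- slot3 (a point): Place 3, like slot1. A handle laid in the mouth of the clips rests on prong and nose, its axis about 19 mm above this point; pressed straight down with about 8 to 18 N in all it swings the jaws aside and drops home, and the noses close over it.
- slot4 (a point): Place 4, like slot1.
- fan: Fixed extractor fan: grey foot 200 x 170 x 50 mm; on its rear part (x above +34 mm) a drum 170 mm across, up to 230 mm above the table. Origin under the foot's centre; -x is its front, turned roughly to the robot. On the front of the foot stand the toggle (x = -50, y = +45 mm) and the battery pack (x = -50, y = -40 mm), in front of the pack a low catch housing 12 mm high.
- toggle (a joint): The fan's toggle, a steel bat handle 48 mm long, 10 mm thick, with a 15 mm round tip. 0 = leaning to the fan's front (-x): ON, as at the start. 0.9 = leaning back to the drum (+x): OFF. It turns about the fan's y axis, stays where it is left; about 1.5 N at the tip moves it.
- toggle_tip (a point): Centre of the toggle's round tip (moves with it); 101 mm above the table at either end of the swing, 106 mm half way.
- toggle_pivot (a point): The axis of the toggle, 58 mm above the table; axes as the fan's.
- pack: The fan's battery pack, a black block 36 (x) x 60 (y) x 100 mm (z), 0.3 kg; origin at the centre of its underside, z up in the socket. It stands 30 mm deep in the fan's foot, 70 mm above it, sides parallel to the fan's, about 1.5 mm of play. A sprung catch holds a ridge low on its -x side: about 8 to 14 N straight up draws it past in the first 10 mm; then it is free.
- pack_mid (a point): Centre of the battery pack.
- tray_in (a point): Centre of the inner floor, 4 mm above the table, of the fixed steel tray between robot and fan: outside 130 (x) x 170 (y) x 35 mm high, walls 4 mm. x and y run along its sides. The pack may stand or lie in it.
- bowl_a: White sauce bowl, 96 mm across, 45 mm high, mouth up. A bystander; origin under its centre.
- bowl_b: Blue-grey sauce bowl of the same size. A bystander.

How it is judged:
On the way, in this order (a step that is already met when the one before it is completed fails the run):
1. the fan is switched off while its battery pack is still in the socket (value of joint toggle above 0.75 rad and z of pack in the frame of fan below 0.03 m and horizontal distance between pack and fan below 0.09 m), for 0.2 s.
2. the battery pack is out of the socket (z of pack in the frame of fan above 0.055 m), for 0.1 s.
At the end, for the whole second after the job is handed in: Toggle above 0.75 rad (OFF); battery pack standing or lying inside the tray; each skimmer present home in a place of the rack (within 5 mm in height, 6 mm across, 30 mm along its handle, 0.08 rad, either way round); all at rest (value of joint toggle above 0.75 rad and x of pack_mid in the frame of tray_in between -0.055 and 0.055 m and y of pack_mid in the frame of tray_in between -0.075 and 0.075 m and z of pack_mid in the frame of tray_in between 0 and 0.06 m and ((x of skimmer1 in the frame of slot1 between -0.006 and 0.006 m and y of skimmer1 in the frame of slot1 between -0.03 and 0.03 m and z of skimmer1 in the frame of slot1 between -0.005 and 0.005 m and angle between the x axis of skimmer1 and the y axis of slot1, either way round below 0.08 rad) or (x of skimmer1 in the frame of slot2 between -0.006 and 0.006 m and y of skimmer1 in the frame of slot2 between -0.03 and 0.03 m and z of skimmer1 in the frame of slot2 between -0.005 and 0.005 m and angle between the x axis of skimmer1 and the y axis of slot2, either way round below 0.08 rad) or (x of skimmer1 in the frame of slot3 between -0.006 and 0.006 m and y of skimmer1 in the frame of slot3 between -0.03 and 0.03 m and z of skimmer1 in the frame of slot3 between -0.005 and 0.005 m and angle between the x axis of skimmer1 and the y axis of slot3, either way round below 0.08 rad) or (x of skimmer1 in the frame of slot4 between -0.006 and 0.006 m and y of skimmer1 in the frame of slot4 between -0.03 and 0.03 m and z of skimmer1 in the frame of slot4 between -0.005 and 0.005 m and angle between the x axis of skimmer1 and the y axis of slot4, either way round below 0.08 rad)) and ((x of skimmer2 in the frame of slot1 between -0.006 and 0.006 m and y of skimmer2 in the frame of slot1 between -0.03 and 0.03 m and z of skimmer2 in the frame of slot1 between -0.005 and 0.005 m and angle between the x axis of skimmer2 and the y axis of slot1, either way round below 0.08 rad) or (x of skimmer2 in the frame of slot2 between -0.006 and 0.006 m and y of skimmer2 in the frame of slot2 between -0.03 and 0.03 m and z of skimmer2 in the frame of slot2 between -0.005 and 0.005 m and angle between the x axis of skimmer2 and the y axis of slot2, either way round below 0.08 rad) or (x of skimmer2 in the frame of slot3 between -0.006 and 0.006 m and y of skimmer2 in the frame of slot3 between -0.03 and 0.03 m and z of skimmer2 in the frame of slot3 between -0.005 and 0.005 m and angle between the x axis of skimmer2 and the y axis of slot3, either way round below 0.08 rad) or (x of skimmer2 in the frame of slot4 between -0.006 and 0.006 m and y of skimmer2 in the frame of slot4 between -0.03 and 0.03 m and z of skimmer2 in the frame of slot4 between -0.005 and 0.005 m and angle between the x axis of skimmer2 and the y axis of slot4, either way round below 0.08 rad)) and ((x of skimmer3 in the frame of slot1 between -0.006 and 0.006 m and y of skimmer3 in the frame of slot1 between -0.03 and 0.03 m and z of skimmer3 in the frame of slot1 between -0.005 and 0.005 m and angle between the x axis of skimmer3 and the y axis of slot1, either way round below 0.08 rad) or (x of skimmer3 in the frame of slot2 between -0.006 and 0.006 m and y of skimmer3 in the frame of slot2 between -0.03 and 0.03 m and z of skimmer3 in the frame of slot2 between -0.005 and 0.005 m and angle between the x axis of skimmer3 and the y axis of slot2, either way round below 0.08 rad) or (x of skimmer3 in the frame of slot3 between -0.006 and 0.006 m and y of skimmer3 in the frame of slot3 between -0.03 and 0.03 m and z of skimmer3 in the frame of slot3 between -0.005 and 0.005 m and angle between the x axis of skimmer3 and the y axis of slot3, either way round below 0.08 rad) or (x of skimmer3 in the frame of slot4 between -0.006 and 0.006 m and y of skimmer3 in the frame of slot4 between -0.03 and 0.03 m and z of skimmer3 in the frame of slot4 between -0.005 and 0.005 m and angle between the x axis of skimmer3 and the y axis of slot4, either way round below 0.08 rad)) and ((x of skimmer4 in the frame of slot1 between -0.006 and 0.006 m and y of skimmer4 in the frame of slot1 between -0.03 and 0.03 m and z of skimmer4 in the frame of slot1 between -0.005 and 0.005 m and angle between the x axis of skimmer4 and the y axis of slot1, either way round below 0.08 rad) or (x of skimmer4 in the frame of slot2 between -0.006 and 0.006 m and y of skimmer4 in the frame of slot2 between -0.03 and 0.03 m and z of skimmer4 in the frame of slot2 between -0.005 and 0.005 m and angle between the x axis of skimmer4 and the y axis of slot2, either way round below 0.08 rad) or (x of skimmer4 in the frame of slot3 between -0.006 and 0.006 m and y of skimmer4 in the frame of slot3 between -0.03 and 0.03 m and z of skimmer4 in the frame of slot3 between -0.005 and 0.005 m and angle between the x axis of skimmer4 and the y axis of slot3, either way round below 0.08 rad) or (x of skimmer4 in the frame of slot4 between -0.006 and 0.006 m and y of skimmer4 in the frame of slot4 between -0.03 and 0.03 m and z of skimmer4 in the frame of slot4 between -0.005 and 0.005 m and angle between the x axis of skimmer4 and the y axis of slot4, either way round below 0.08 rad)) and linear speed of each of skimmer1, skimmer2, skimmer3, skimmer4, pack below 0.03 m/s); the robot touches nothing.
It fails at once if a sauce bowl is shoved more than 60 mm or knocked over (distance of any of bowl_a, bowl_b from where it was at the start of the episode above 0.06 m or angle between any of bowl_a, bowl_b's own z axis and vertical above 0.6 rad).
Of skimmer1, skimmer2, skimmer3, skimmer4 only 3 to 4 are there at a start; the rules pass over those that are not, and their reading is None.
At some moment in a run one of skimmer1, skimmer2, skimmer3, skimmer4 may be knocked a few centimetres aside while the robot is not near it.
Once in a run the grip may slacken for a moment while it holds something.
It also fails if it takes over 200 s, if anything falls off the work surface, if the arm or the gripper's body presses on something with over 40 N, if the wrist force passes 120 N, or if a joint passes its speed limit or range.

ROBOT

A 6-joint arm with a two-finger parallel gripper is mounted at the origin on the work surface. World frame = base frame: x ahead of the robot, y to its left, z up, the work surface at z = 0. Lengths are in m, angles in rad, forces in N, time in s.
With the tool pointing down it reaches from about 0.35 to 0.975 m from the base axis. Payload 4.9 kg.
Tool frame: the origin (TCP) lies midway between the tips of the shut fingers; the grasp point (between the pads) lies behind it (manip.tcp_to_grasp is the z of the grasp point in the tool frame, in m); z points along the fingers, y is the direction in which the jaws open and shut (so a half turn about z gives the same grasp; the last joint's range is limited). The gripper opens to 85 mm and grips with 20 to 120 N. Pads are 22 mm wide; open, the fingers measure 114 mm over their backs; the gripper's body (76 mm by 85 mm) begins 54 mm behind the grasp point. The pads swing forward as they close: fully open they stand 13 mm farther back than shut.
Start: joints at [-1.464, 0.053, 1.613, -0, 1.476, -0.119], TCP at [0.14, -0.609, 0.231] pointing down, gripper open.
Joint ranges: [-3.01, 3.01], [-1.01, 2.22], [0.06, 2.58], [-1.02, 4.17], [0.09, 2.62], [-3.14, 3.14]. Speed limits (rad/s): [2.57, 2.57, 3.14, 3.14, 3.14, 3.14].

INTERFACE

Orientations are given as a unit quaternion [w, x, y, z].
In Python, from plant import status, vision, order, regions_of, manip gives the robot as it stands. The module is installed in compiled form; this text tells all that it offers.
- The arm moves only by the shell command python3 -m crank 'ROWS'. ROWS is JSON, one flat list of numbers, 5 for each row, row after row: the shift along the tool's x, y, z in mm, then the turn about the tool's z in degrees, then the opening in per cent of the stroke, from 0 (shut) to 100 (fully open). In form: [tx, ty, tz, yaw, fingers, tx, ty, tz, yaw, fingers, ...]. A call has exactly 10 rows; each row is the pose to reach, as a shift and turn from the pose commanded when the call began, along the tool's axes at that moment; what a row does not reach only later rows make up. A row lasts 1/10 s, in which the tool goes at most 50 mm and 8.59 degrees, less where a joint would pass 70% of its speed; a pose out of reach is approached as far as the arm can. A call with a gripper value outside its range is refused whole. The fingers move at their own pace and stop on an object; the grip force is fixed at half the most. Time passes only in rows, so rows that repeat a pose let the fingers close, or fill a call up. It gives the time, the measured TCP pose, the force and the opening at its end, in the units of the state.
- status.state(): the state, without advancing time (a new reading comes with each control period).
- vision.grab_frame(name): name is "side" or "top"; returns (picture, depth): 480x640x3 uint8, red, green, blue; 480x640 float32, m along the optical axis (not along the pixel's ray), 0 where there is no reading.
- vision.get_calibration(name): a dict with "camera_matrix" (3x3 intrinsics, pixels), "R" (3x3) and "t" (3): a world point X has camera coordinates R X + t. Camera axes: x right, y down, z forward; pixel columns grow to the right and rows downward; lengths in m; the calibration is good to about 2 mm. A picture is of the moment at which its call begins. get_calibration takes no time and is no camera call.
- order.job_done(): hands the job in, once; it reports no verdict.
Trained networks look in the newest picture that a camera, given by its name, has taken for a name from the list of things; names that differ only in an ending like _2 or _b are one class to them, and where a whole thing is asked for, a point or a joint stands for the part that bears it (a point fixed in the world has none). Each returns a list of dicts, best first, with "confidence" (0 to 1); they miss things now and then, are a little off and sometimes report something else, mostly with a low value. They report only what shows in the picture. A call takes as long as a camera call.
- regions_of(camera, name): "region" (480x640 bool, what is visible of it) and "extent" ([centre column, centre row, width, height] in pixels, round what is visible of it).
The state is a dict: "time": time; "joint_pos": joint angles; "joint_vel": joint speeds; "joint_efforts": joint torques, N m; "tool_pos": TCP position; "tool_rot": TCP orientation; "contact_force": force on the tool from outside, world axes, zero at the start; "ft_torque": the same for the moment, N m; "gripper_width": opening from 0.0 (shut) to 1.0 (fully open).
Only numpy, scipy, OpenCV 4.12 (cv2) and the standard library are available. Lean on these libraries where they do the work, as an engineer would, in place of code of your own. Each camera call takes 0.05 s, during which the arm holds its last target. There are 200 camera calls.

## Working session

There is one attempt and no reset: what is moved stays moved. The work goes in short steps, Python scripts to look and compute and a shell command to move; the robot and the scene stay as the last step left them, time stands still between calls to the robot, and variables do not carry over. Pictures are saved under pics/ and viewed, on a budget of 14 in all, crops included, one or two more only if the job needs it, and the job is handed in when it is done.

```bash
mkdir -p pics && cat > h.py <<'E'
import numpy as np, cv2
from plant import status, vision, order, regions_of, manip
from scipy.spatial.transform import Rotation as Ro
def cloud(cam,name=None):
    im,d=vision.grab_frame(cam); c=vision.get_calibration(cam); K=np.array(c["camera_matrix"]);R=np.array(c["R"]);t=np.array(c["t"])
    v,u=np.mgrid[0:480,0:640]; P=np.stack([(u-K[0,2])/K[0,0]*d,(v-K[1,2])/K[1,1]*d,d],-1)
    W=(P-t)@R
    W[d==0]=np.nan
    if name: cv2.imwrite(name,im[...,::-1])
    return im,d,W
def tool():
    s=status.state(); q=s["tool_rot"]; return np.array(s["tool_pos"]),Ro.from_quat([q[1],q[2],q[3],q[0]])
def delta(target,yawdir=None):
    """shift mm in tool axes to bring TCP to target; yaw deg to bring tool y to world angle yawdir(deg)"""
    p,r=tool(); sh=r.inv().apply(np.array(target)-p)*1000
    o=[np.round(sh,1)]
    if yawdir is not None:
        a=np.radians(yawdir); l=r.inv().apply([np.cos(a),np.sin(a),0]); k=np.degrees(np.arctan2(-l[0],l[1])); o.append(round((k+90)%180-90,1))
    return o
E
python3 - <<'E'
from h import *
print(status.state(),manip.tcp_to_grasp)
for c in("top","side"):
    im,d,W=cloud(c,f"pics/{c}0.png"); np.save(c,W)
    print(c,vision.get_calibration(c))
    for n in("skimmer1","dripboard","rack","fan","toggle","pack","tray_in","bowl_a","bowl_b"):
        try:
            for o in regions_of(c,n):
                m=o["region"]; w=W[m]; print(n,round(o["confidence"],2),np.round(o["extent"]),np.round(np.nanmedian(w,0),3),np.round(np.nanpercentile(w,[2,98],axis=0),3).tolist())
        except Exception as e: print(n,e)
E
```

```text
{'time': 0.0, 'joint_pos': array([-1.46398089e+00,  5.33820308e-02,  1.61431363e+00,  4.51100733e-06,
        1.47604624e+00, -1.18953381e-01]), 'joint_vel': array([ 0.00095564,  0.00079235, -0.00022004,  0.00089772, -0.00102644,
       -0.0007341 ]), 'joint_efforts': array([-1.91667550e-04, -3.93677688e+01, -3.70178676e+01, -1.09182542e-04,
        6.97753625e-03,  1.12798892e-05]), 'tool_pos': array([ 0.13987068, -0.60848675,  0.23003572]), 'tool_rot': array([-1.07458979e-03,  9.93634768e-01,  1.12644539e-01,  8.76693042e-06]), 'contact_force': array([-0.13273832,  0.02561372, -0.28847377]), 'ft_torque': array([ 0.01847434, -0.00674422, -0.01031002]), 'gripper_width': 0.9972856221239533} -0.0187
top {'camera_matrix': array([[436.72440533,   0.        , 317.59549497],
       [  0.        , 436.72440533, 236.13554207],
       [  0.        ,   0.        ,   1.        ]]), 'R': array([[ 0.00535964, -0.99979213, -0.01967165],
       [-0.98191978, -0.00153938, -0.18929127],
       [ 0.18922164,  0.02033051, -0.98172391]]), 't': array([-0.05181639,  0.53885386,  0.90859063])}
skimmer1 0.9
[... 3210 characters left out ...]
153. 143.] [ 0.364 -0.334  0.006] [[0.277, -0.43, 0.003], [0.46, -0.246, 0.036]]
bowl_a 0.66 [280. 172. 123.  57.] [0.496 0.265 0.018] [[0.368, 0.222, 0.001], [0.639, 0.385, 0.079]]
bowl_a 0.63 [347. 436.  30.  77.] [ 0.524 -0.466  0.12 ] [[0.503, -0.48, 0.05], [0.548, -0.421, 0.124]]
bowl_a 0.59 [410. 335.  48.  54.] [ 0.668 -0.251  0.028] [[0.633, -0.316, 0.006], [0.705, -0.23, 0.048]]
bowl_b 0.66 [280. 172. 123.  57.] [0.496 0.265 0.018] [[0.368, 0.222, 0.001], [0.639, 0.385, 0.079]]
bowl_b 0.63 [347. 436.  30.  77.] [ 0.524 -0.466  0.12 ] [[0.503, -0.48, 0.05], [0.548, -0.421, 0.124]]
bowl_b 0.59 [410. 335.  48.  54.] [ 0.668 -0.251  0.028] [[0.633, -0.316, 0.006], [0.705, -0.23, 0.048]]
```

View pics/top0.png

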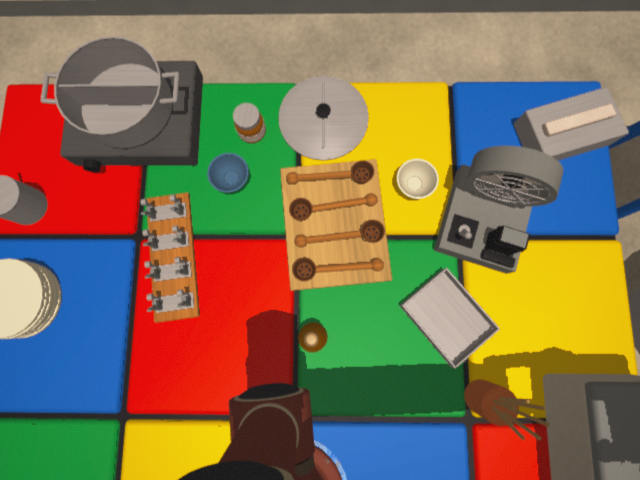

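View pics/side0.png

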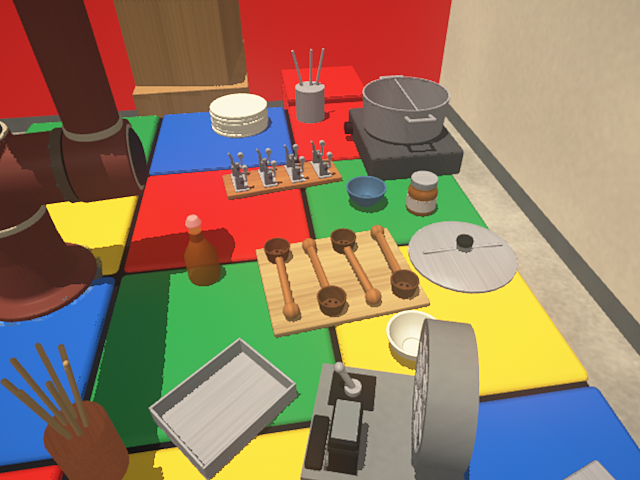

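```bash
python3 - <<'E'
from h import *
box={"foot":((.44,.75),(-.56,-.28),(.045,.056)),"packtop":((.48,.58),(-.5,-.39),(.112,.13)),"tray":((.25,.48),(-.45,-.23),(.028,.040)),
"rack":((.34,.66),(.2,.36),(.010,.018)),"clips":((.34,.66),(.2,.36),(.03,.09)),"tog":((.5,.57),(-.39,-.33),(.085,.115)),"drip":((.4,.75),(-.23,.06),(.008,.016))}
for c in("top","side"):
    W=np.load(c+".npy")
    for n,b in box.items():
        m=np.all([(W[...,i]>b[i][0])&(W[...,i]<b[i][1]) for i in range(3)],0)
        k=cv2.connectedComponentsWithStats(m.astype(np.uint8)); 
        if n!="clips":
            i=1+np.argmax(k[2][1:,4]); m=k[1]==i
        p=W[m]; r=cv2.minAreaRect((p[:,:2]*1000).astype(np.float32)); print(c,n,m.sum(),np.round(r[0],1),np.round(r[1],1),round(r[2],1),"z",round(np.median(p[:,2]),4),"mean",np.round(p.mean(0),3))
        if n=="clips":
            a=np.radians(0)
            for j in range(1,k[0]):
                q=W[k[1]==j]
                if len(q)>15: print("  ",len(q),np.round(q.mean(0),3),np.round(q.min(0),3),np.round(q.max(0),3))
im=cv2.imread("pics/top0.png")[185:325,125:215]; im2=cv2.imread("pics/side0.png")[130:205,215:350]
a=cv2.resize(im,None,fx=4,fy=4,interpolation=2); b=cv2.resize(im2,None,fx=3.2,fy=3.2,interpolation=2)
C=np.zeros((560,800,3),np.uint8); C[:a.shape[0],:360]=a; C[:b.shape[0],364:364+b.shape[1]]=b
f=cv2.resize(cv2.imread("pics/side0.png")[350:480,290:400],None,fx=2.4,fy=2.4); C[245:245+f.shape[0],364:364+f.shape[1]]=f; cv2.imwrite("pics/z1.png",C)
E
```

```text
top foot 3835 [ 583.7 -425. ] [171.  200.3] 71.8 z 0.0495 mean [ 0.573 -0.404  0.05 ]
top packtop 532 [ 524.4 -446.5] [60.1 36.4] 72.3 z 0.1197 mean [ 0.524 -0.446  0.119]
top tray 622 [ 366.1 -335.6] [170.3 130.7] 39.4 z 0.0336 mean [ 0.362 -0.339  0.033]
top rack 3789 [501.  284.6] [289.7 100.5] 8.2 z 0.0138 mean [0.495 0.282 0.014]
top clips 1206 [500.4 284.3] [246.6  77.7] 8.4 z 0.0543 mean [0.498 0.284 0.058]
   141 [0.609 0.266 0.058] [0.591 0.261 0.03 ] [0.626 0.275 0.083]
   151 [0.6   0.33  0.057] [0.582 0.324 0.031] [0.618 0.34  0.082]
   142 [0.54  0.257 0.058] [0.522 0.251 0.03 ] [0.557 0.266 0.082]
   151 [0.531 0.32  0.058] [0.513 0.313 0.031] [0.549 0.328 0.082]
   150 [0.471 0.247 0.059] [0.452 0.24  0.031] [0.489 0.256 0.081]
   158 [0.461 0.31  0.058] [0.443 0.304 0.032] [0.48  0.319 0.081]
   146 [0.402 0.237 0.059] [0.383 0.231 0.031] [0.419 0.246 0.083]
   167 [0.392 0.3   0.058] [0.374 0.294 0.031] [0.41  0.309 0.083]
top tog 46 [ 532.2 -360.1] [13.5 14.5] 43.4 z 0.105 mean [ 0.532 -0.36   0.104]
top drip 7920 [578.4 -87. ] [289.7 229.7] 5.8 z 0.011 mean [ 0.57 
[... 175 characters left out ...]
 -0.452  0.121]
side tray 1737 [ 368.7 -334.9] [170.7 132.8] 39.7 z 0.0345 mean [ 0.367 -0.341  0.034]
side rack 1452 [503.3 283.9] [289.5 103.7] 8.3 z 0.0154 mean [0.494 0.268 0.015]
side clips 1270 [502.5 285.2] [247.2  81.4] 7.9 z 0.0536 mean [0.502 0.28  0.056]
   312 [0.606 0.295 0.056] [0.584 0.259 0.03 ] [0.629 0.339 0.084]
   314 [0.537 0.286 0.057] [0.515 0.249 0.03 ] [0.56  0.331 0.085]
   319 [0.469 0.275 0.057] [0.447 0.239 0.03 ] [0.491 0.32  0.084]
   325 [0.399 0.264 0.057] [0.376 0.231 0.03 ] [0.422 0.311 0.084]
side tog 146 [ 537.3 -361.2] [14.  18.3] 80.9 z 0.1043 mean [ 0.536 -0.364  0.101]
side drip 8060 [580.7 -87.1] [289.9 233.3] 6.3 z 0.0132 mean [ 0.566 -0.11   0.013]
```

View pics/z1.png

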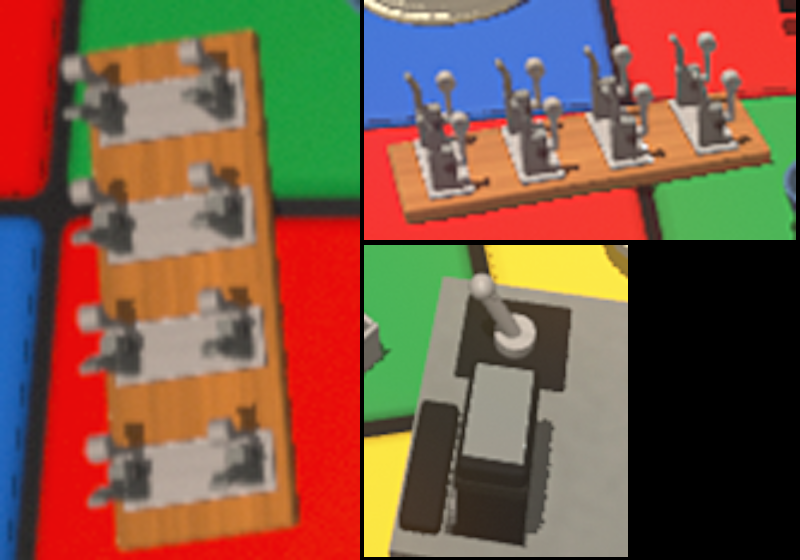

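```bash
python3 - <<'E'
from h import *
p,r=tool(); print(r.apply(np.eye(3)).round(3).tolist())
print(delta([.499,-.35,.33],72),delta([.499,-.35,.33],-18))
for c in("top","side"):
    W=np.load(c+".npy"); m=(W[...,2]>.026)&(W[...,2]<.06)&(W[...,0]>.42)&(W[...,0]<.74)&(W[...,1]>-.24)&(W[...,1]<.05)
    print(c,m.sum())
E
```

```text
[[0.975, 0.224, -0.0], [0.224, -0.975, -0.0], [-0.0, 0.0, -1.0]]
[array([ 408. , -172.2,  -98.7]), np.float64(30.9)] [array([ 408. , -172.2,  -98.7]), np.float64(-59.1)]
top 2880
side 4077
```

```bash
python3 -m crank '[0,0,-45,0,0, 0,0,-90,0,0, 40,-17,-98,6,0, 80,-34,-98,12,0, 120,-51,-98,18,0, 160,-68,-98,24,0, 200,-84,-98,31,0, 240,-101,-98,31,0, 280,-118,-98,31,0, 320,-135,-98,31,0]' && python3 - <<'E'
from h import *
print(delta([.499,-.35,.13],72))
print(delta([.499,-.35,.095],72))
E
```

```text
time: 2.0
tool_pos: [0.4228, -0.4046, 0.3295]
tool_rot: [0.0, 0.988, -0.157, 0.0]
contact_force: [-0.6, -0.5, -0.6]
gripper_width: 0.004
[array([ 55.4, -75.6, 199.5]), np.float64(-0.1)]
[array([ 55.3, -75.6, 234.5]), np.float64(-0.1)]
```

```bash
python3 -m crank '[20,-28,0,0,0, 40,-55,20,0,0, 55,-76,40,0,0, 55,-76,80,0,0, 55,-76,120,0,0, 55,-76,160,0,0, 55,-76,200,0,0, 55,-76,220,0,0, 55,-76,235,0,0, 55,-76,235,0,0]' && python3 - <<'E'
from h import *
print(delta([.5523,-.3671,.095],72))
im,d,W=cloud("side","pics/s2.png"); cv2.imwrite("pics/s2c.png",cv2.resize(cv2.imread("pics/s2.png")[270:480,240:460],None,fx=2.5,fy=2.5))
E
```

```text
time: 3.0
tool_pos: [0.4963, -0.3497, 0.0919]
tool_rot: [-0.001, 0.988, -0.157, -0.002]
contact_force: [-0.1, -0.0, -0.6]
gripper_width: -0.001
[array([58.6, -0.8, -3.3]), np.float64(-0.1)]
```

View pics/s2c.png

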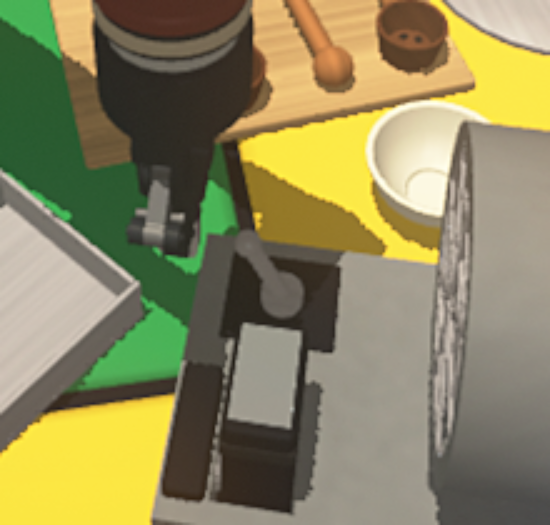

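```bash
python3 -m crank '[8,0,-2,0,0, 16,0,-2,0,0, 24,0,-2,0,0, 32,0,-2,0,0, 40,0,-2,0,0, 47,0,-2,0,0, 52,0,-2,0,0, 55,0,-2,0,0, 57,0,-2,0,0, 57,0,-2,0,0]' && python3 - <<'E'
from h import *
print(delta([.5523,-.3671,.095],72))
E
```

```text
time: 4.05
tool_pos: [0.5515, -0.3682, 0.0957]
tool_rot: [-0.0, 0.988, -0.157, -0.0]
contact_force: [-0.7, 0.3, -0.6]
gripper_width: -0.001
[array([ 0.4, -1.3,  0.7]), np.float64(-0.1)]
```

```bash
python3 -m crank '[2,0,0,0,0, 3,0,0,0,0, 4,0,0,0,0, 4,0,0,0,0, 4,0,0,0,0, 4,0,0,0,0, -10,0,0,0,0, -25,0,0,0,0, -35,0,0,0,0, -35,0,0,0,0]' && python3 - <<'E'
from h import *
im,d,W=cloud("side","pics/s3.png")
im,d,W2=cloud("top","pics/t3.png")
for c,w in(("s",W),("t",W2)):
    L=(w-[.5855,-.425,0])@np.array([[np.cos(.314),np.sin(.314),0],[-np.sin(.314),np.cos(.314),0],[0,0,1]])
    m=(L[...,2]>.09)&(L[...,2]<.115)&(abs(L[...,1]-.045)<.02)&(L[...,0]>-.085)&(L[...,0]<0)
    print(c,m.sum(),np.round(L[m].mean(0),3) if m.any() else 0)
E
```

```text
time: 5.05
tool_pos: [0.5181, -0.3575, 0.0968]
tool_rot: [0.0, 0.988, -0.157, 0.001]
contact_force: [0.1, 0.6, -0.4]
gripper_width: -0.002
s 177 [-0.042  0.041  0.105]
t 0 0
```

```bash
python3 -m crank '[-10,0,-30,0,100, -20,0,-70,0,100, -20,0,-110,-9,100, -20,0,-110,-18,100, -20,0,-110,-26,100, -20,0,-110,-35,100, -20,0,-110,-44,100, -20,0,-110,-53,100, -20,0,-110,-62,100, -20,0,-110,-70,100]' && python3 - <<'E'
from h import *
im,d,W=cloud("side","pics/s4.png")
im,d,W2=cloud("top","pics/t4.png")
for c,w in(("s",W),("t",W2)):
    L=(w-[.5855,-.425,0])@np.array([[np.cos(.314),np.sin(.314),0],[-np.sin(.314),np.cos(.314),0],[0,0,1]])
    m=(L[...,2]>.09)&(L[...,2]<.115)&(abs(L[...,1]-.045)<.02)&(L[...,0]>-.085)&(L[...,0]<0)
    print(c,m.sum(),np.round(L[m].mean(0),3) if m.any() else 0)
print(delta([.5257,-.4475,.2],-18))
E
```

```text
time: 6.15
tool_pos: [0.5001, -0.3516, 0.2067]
tool_rot: [0.001, 0.902, 0.431, 0.0]
contact_force: [0.3, 0.5, -0.1]
gripper_width: 0.995
s 127 [-0.029  0.043  0.103]
t 57 [-0.033  0.045  0.102]
[array([-57.9,  80.6,   6.7]), np.float64(-21.3)]
```

```bash
python3 -m crank '[-20,27,0,-7,100, -40,54,0,-14,100, -58,81,7,-21,100, -58,81,40,-21,100, -58,81,70,-21,100, -58,81,90,-21,100, -58,81,110,-21,100, -58,81,125,-21,100, -58,81,132,-21,100, -58,81,132,-21,100]' && python3 -m crank '[0,0,0,0,0, 0,0,0,0,0, 0,0,0,0,0, 0,0,0,0,0, 0,0,0,0,0, 0,0,0,0,0, 0,0,0,0,0, 0,0,0,0,0, 0,0,0,0,0, 0,0,0,0,0]'
```

```text
time: 7.25
tool_pos: [0.525, -0.4471, 0.0732]
tool_rot: [-0.001, 0.811, 0.585, -0.0]
contact_force: [-0.9, 0.2, 0.6]
gripper_width: 1.002
time: 8.25
tool_pos: [0.5258, -0.4481, 0.0756]
tool_rot: [0.001, 0.811, 0.586, 0.0]
contact_force: [-0.5, -0.2, 5.5]
gripper_width: 0.415
```

```bash
python3 -m crank '[0,0,-4,0,0, 0,0,-8,0,0, 0,0,-12,0,0, 0,0,-16,0,0, 0,0,-24,0,0, 0,0,-34,0,0, 0,0,-50,0,0, 0,0,-70,0,0, 0,0,-90,0,0, 0,0,-90,0,0]' && python3 - <<'E'
from h import *
im,d,W=cloud("side","pics/s5.png"); cv2.imwrite("pics/s5c.png",cv2.resize(im[270:480,200:460,::-1],None,fx=2,fy=2))
print(delta([.3674,-.335,.165],-50.5), delta([.3674,-.335,.062],-50.5))
E
```

```text
time: 9.25
tool_pos: [0.5268, -0.4493, 0.1701]
tool_rot: [0.004, 0.811, 0.586, 0.0]
contact_force: [0.3, -1.1, -1.9]
gripper_width: 0.415
[array([  58. , -186.3,    1.8]), np.float64(32.2)] [array([  58.3, -186.8,  104.8]), np.float64(32.2)]
```

View pics/s5c.png

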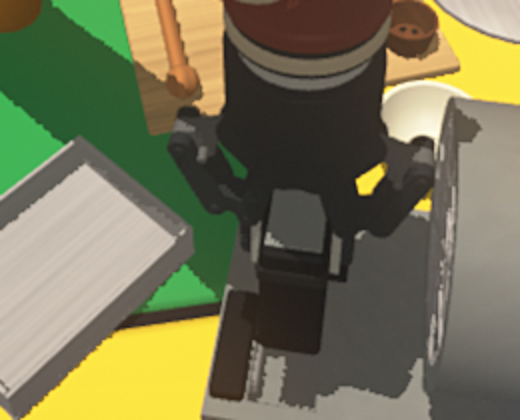

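```bash
python3 -m crank '[8,-27,0,5,0, 17,-54,0,10,0, 25,-81,0,15,0, 33,-108,0,20,0, 42,-135,0,26,0, 50,-162,0,32,0, 58,-186,0,32,0, 58,-186,30,32,0, 58,-186,55,32,0, 58,-186,75,32,0]' && python3 - <<'E'
from h import *
s=status.state();print(s["gripper_width"],s["contact_force"])
im,d,W=cloud("side","pics/s6.png"); cv2.imwrite("pics/s6c.png",cv2.resize(im[270:480,120:380,::-1],None,fx=2,fy=2))
print(delta([.3674,-.335,.062],-50.5))
E
```

```text
time: 10.3
tool_pos: [0.3655, -0.3326, 0.0869]
tool_rot: [-0.001, 0.941, 0.339, -0.001]
contact_force: [-0.2, -0.3, -2.9]
gripper_width: 0.418
0.41772515338233734 [-0.18883749 -0.34400895 -2.94670567]
[array([-0.1,  5.6, 21.2]), np.float64(0.2)]
```

View pics/s6c.png

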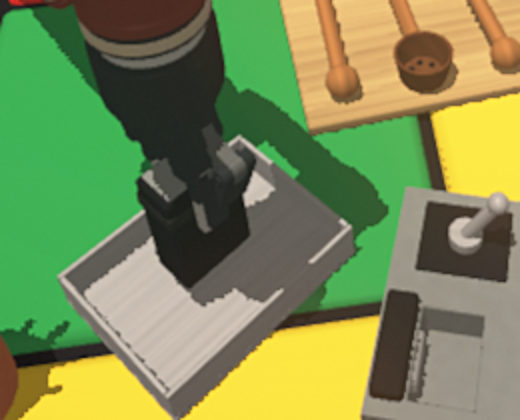

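```bash
python3 -m crank '[0,3,8,0,0, 0,3,14,0,0, 0,3,19,0,0, 0,3,23,0,0, 0,3,26,0,0, 0,3,27,0,0, 0,3,27,0,0, 0,3,27,0,100, 0,3,27,0,100, 0,3,27,0,100]' && python3 -m crank '[0,0,0,0,100, 0,0,0,0,100, 0,0,-20,0,100, 0,0,-50,0,100, 0,0,-90,0,100, 0,0,-140,0,100, 0,0,-190,0,100, 0,0,-220,0,100, 0,0,-220,0,100, 0,0,-220,0,100]' && cat > look.py <<'E'
from h import *
import sys
def skim(W):
    m=(W[...,2]>.02)&(W[...,2]<.06)&(W[...,0]>.40)&(W[...,0]<.78)&(W[...,1]>-.25)&(W[...,1]<.09)
    n,l,st,_=cv2.connectedComponentsWithStats(m.astype(np.uint8)); out=[]
    for i in range(1,n):
        if st[i,4]<100: continue
        p=W[l==i]; xy=p[:,:2]; c=xy.mean(0); v=np.linalg.svd(xy-c,full_matrices=False)[2][0]
        if v[1]<0: v=-v
        for _ in range(6): # refit on thin handle
            s=(xy-c)@v; o=(xy-c)@[-v[1],v[0]]; k=abs(o-np.median(o[abs(s-np.median(s))<.04]))<.0095
            mid=(s.max()+s.min())/2; k&=abs(s-mid)<.045
            q=xy[k]; v=np.linalg.svd(q-q.mean(0),full_matrices=False)[2][0]; v=v if v[1]>0 else -v; c=q.mean(0)
        s=(xy-c)@v; o=abs((xy-c)@[-v[1],v[0]]); 
        head=1 if (o[s>s.max()-.054]>.017).sum()>(o[s<s.min()+.054]>.017).sum() else -1
        com=c+v*((s.max()-.104 if head>0 else s.min()+.104))
        com2=c+v*((s.min()+.100 if head>0 else s.max()-.100))
        out.append((np.round(com,4),np.round(com2,4),round(s.max()-s.min(),3),head,round(np.degrees(np.arctan2(v[1],v[0])),1),round(np.nanpercentile(p[:,2],95),3)))
    return sorted(out,key=lambda t:t[0][0])
for c in("top","side"):
    im,d,W=cloud(c,f"pics/cur_{c}.png"); np.save(c,W)
    print(c); [print("  ",*t) for t in skim(W)]
E
python3 - <<'E'
import look
from h import *
for c in("top","side"):
    w=np.load(c+".npy"); m=(abs(w[...,0]-.367)<.08)&(abs(w[...,1]+.335)<.08)&(w[...,2]>.06)&(w[...,2]<.15); print(c,m.sum(),np.round(w[m].mean(0),3),np.round(w[m][:,2].max(),3))
E
```

```text
time: 11.35
tool_pos: [0.3693, -0.3369, 0.0632]
tool_rot: [0.001, 0.941, 0.339, 0.0]
contact_force: [0.9, 1.0, 0.1]
gripper_width: 0.899
time: 12.35
tool_pos: [0.369, -0.3365, 0.283]
tool_rot: [0.001, 0.941, 0.339, 0.0]
contact_force: [0.0, 0.7, -0.1]
gripper_width: 1.002
top
   [ 0.4725 -0.0975] [ 0.4723 -0.0951] 0.202 1 94.6 0.042
   [ 0.5422 -0.0946] [ 0.5423 -0.0956] 0.203 -1 96.8 0.042
   [ 0.6101 -0.2305] [ 0.7361 -0.2461] 0.077 -1 173.0 0.046
   [ 0.6143 -0.0877] [ 0.614 -0.086] 0.202 1 99.1 0.042
   [ 0.6846 -0.0728] [ 0.6848 -0.0754] 0.201 -1 94.0 0.041
side
   [ 0.4751 -0.0962] [ 0.4751 -0.096 ] 0.204 1 94.6 0.043
   [ 0.5445 -0.0945] [ 0.5455 -0.1024] 0.196 -1 97.1 0.043
   [ 0.6159 -0.087 ] [ 0.6158 -0.0863] 0.203 1 99.3 0.043
   [ 0.6871 -0.0748] [ 0.6873 -0.077 ] 0.202 -1 94.1 0.044
   [ 0.7414 -0.2353] [ 0.6166 -0.2416] 0.079 -1 2.9 0.047
top 719 [ 0.367 -0.332  0.098] 0.11
side 1848 [ 0.372 -0.345  0.094] 0.109
```

```bash
python3 - <<'E'
from h import *
print(status.state()["joint_pos"].round(2))
print(delta([.474,-.097,.283],4.6),delta([.474,-.097,.06],4.6))
E
```

```text
[-0.89 -0.28  1.84 -0.    1.59 -0.01]
[array([ 233.8, -116.2,   -2.4]), np.float64(-54.9)] [array([ 233.8, -115.4,  220.6]), np.float64(-54.9)]
```

```bash
python3 -m crank '[33,-17,0,-7,50, 67,-33,0,-15,50, 100,-50,0,-23,50, 134,-66,0,-31,50, 167,-83,0,-39,50, 200,-100,0,-47,50, 234,-116,20,-55,50, 234,-116,65,-55,50, 234,-116,110,-55,50, 234,-116,150,-55,50]' && python3 -m crank '[0,0,20,0,50, 0,0,40,0,50, 0,0,55,0,50, 0,0,65,0,50, 0,0,70,0,50, 0,0,70,0,50, 0,0,70,0,50, 0,0,70,0,50, 0,0,70,0,50, 0,0,70,0,50]' && python3 - <<'E'
from h import *
print(delta([.474,-.097,.015],4.6))
im,d,W=cloud("side"); cv2.imwrite("pics/a1.png",cv2.resize(im[150:350,180:440,::-1],None,fx=2,fy=2))
E
```

```text
time: 13.45
tool_pos: [0.4729, -0.0963, 0.1279]
tool_rot: [-0.002, 0.677, 0.736, -0.001]
contact_force: [1.2, -0.1, -0.5]
gripper_width: 0.503
time: 14.45
tool_pos: [0.4752, -0.0978, 0.0629]
tool_rot: [0.001, 0.678, 0.735, 0.0]
contact_force: [-0.6, 0.0, -0.6]
gripper_width: 0.5
[array([ 0.9, -1.2, 47.9]), np.float64(0.1)]
```

View pics/a1.png

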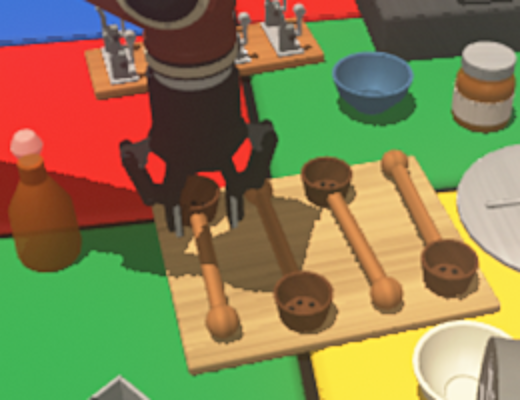

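```bash
python3 -m crank '[0,0,15,0,50, 0,-1,28,0,50, 0,-1,38,0,50, 0,-1,44,0,50, 0,-1,47,0,50, 0,-1,47,0,50, 0,-1,47,0,50, 0,-1,47,0,0, 0,-1,47,0,0, 0,-1,47,0,0]' && python3 -m crank '[0,0,0,0,0, 0,0,0,0,0, 0,0,0,0,0, 0,0,0,0,0, 0,0,-15,0,0, 0,0,-40,0,0, 0,0,-80,0,0, 0,0,-120,0,0, 0,0,-150,0,0, 0,0,-150,0,0]' && python3 - <<'E'
from h import *
im,d,W=cloud("side"); cv2.imwrite("pics/a2.png",cv2.resize(im[100:350,180:440,::-1],None,fx=2,fy=2))
print(delta([.3981,.2694,.165],8.25))
E
```

```text
time: 15.5
tool_pos: [0.4743, -0.0979, 0.016]
tool_rot: [0.0, 0.678, 0.735, 0.0]
contact_force: [-0.3, 1.2, 2.6]
gripper_width: 0.164
time: 16.5
tool_pos: [0.4765, -0.0987, 0.1704]
tool_rot: [0.004, 0.678, 0.735, 0.002]
contact_force: [0.8, 0.3, -0.7]
gripper_width: 0.161
[array([372.6, -46.6,   1.4]), np.float64(-3.6)]
```

View pics/a2.png

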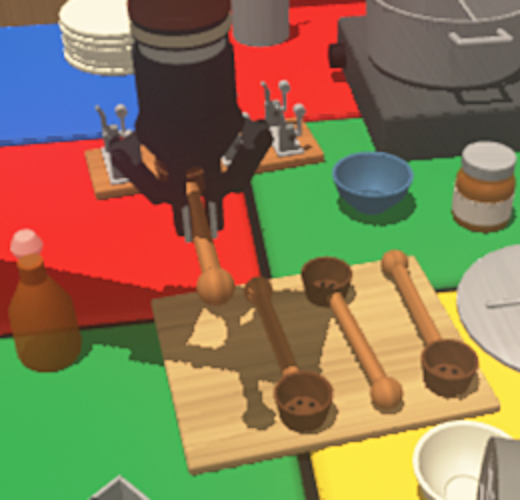

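```bash
python3 -m crank '[25,0,-10,0,0, 70,0,-10,-1,0, 115,-5,-10,-2,0, 160,-12,-10,-3,0, 205,-20,-10,-4,0, 250,-28,-10,-4,0, 290,-35,-10,-4,0, 330,-42,-10,-4,0, 360,-46,0,-4,0, 373,-47,2,-4,0]' && python3 -m crank '[0,0,20,0,0, 0,0,40,0,0, 0,0,55,0,0, 0,0,65,0,0, 0,0,70,0,0, 0,0,70,0,0, 0,0,70,0,0, 0,0,70,0,0, 0,0,70,0,0, 0,0,70,0,0]' && python3 - <<'E'
from h import *
print(delta([.3981,.2694,.048],8.25))
for c in("side","top"):
    im,d,W=cloud(c,f"pics/b_{c}.png"); np.save("b_"+c,W)
    a=np.radians(8.25); L=(W-[.502,.2845,0])@np.array([[np.cos(a),-np.sin(a),0],[np.sin(a),np.cos(a),0],[0,0,1]])
    # handle ends
    for y0,y1 in((-.10,-.05),(.045,.11),(-.07,-.045),(.035,.05)):
        m=(L[...,2]>.085)&(L[...,2]<.14)&(abs(L[...,0]+.105)<.035)&(L[...,1]>y0)&(L[...,1]<y1)
        if m.sum()>5: print(c,y0,m.sum(),np.round(np.median(L[m],0),4),np.round(np.percentile(L[m],[2,98],axis=0),3).tolist())
a=cv2.resize(cv2.imread("pics/b_top.png")[185:325,125:215],None,fx=3.5,fy=3.5); b=cv2.resize(cv2.imread("pics/b_side.png")[100:240,190:350],None,fx=3,fy=3)
C=np.zeros((490,800,3),np.uint8); C[:490,:315]=a; C[:420,318:798]=b; cv2.imwrite("pics/b.png",C)
E
```

```text
time: 17.55
tool_pos: [0.3936, 0.2714, 0.1595]
tool_rot: [-0.001, 0.65, 0.76, -0.003]
contact_force: [-0.4, 0.4, -1.8]
gripper_width: 0.162
time: 18.55
tool_pos: [0.3968, 0.2704, 0.0939]
tool_rot: [0.0, 0.651, 0.759, 0.0]
contact_force: [0.1, 0.2, 0.7]
gripper_width: 0.156
[array([-1.2,  1.1, 45.9]), np.float64(0.4)]
side -0.1 167 [-0.1053 -0.0894  0.1124] [[-0.118, -0.097, 0.096], [-0.091, -0.053, 0.121]]
side 0.045 102 [-0.1002  0.09    0.1132] [[-0.129, 0.047, 0.095], [-0.09, 0.103, 0.122]]
side -0.07 29 [-0.1053 -0.0536  0.1128] [[-0.112, -0.064, 0.109], [-0.097, -0.046, 0.115]]
side 0.035 13 [-0.1032  0.0433  0.1133] [[-0.108, 0.036, 0.111], [-0.099, 0.05, 0.12]]
top -0.1 257 [-0.1075 -0.0806  0.1124] [[-0.119, -0.096, 0.102], [-0.095, -0.051, 0.119]]
top -0.07 95 [-0.1075 -0.057   0.1105] [[-0.115, -0.069, 0.106], [-0.1, -0.046, 0.115]]
```

View pics/b.png

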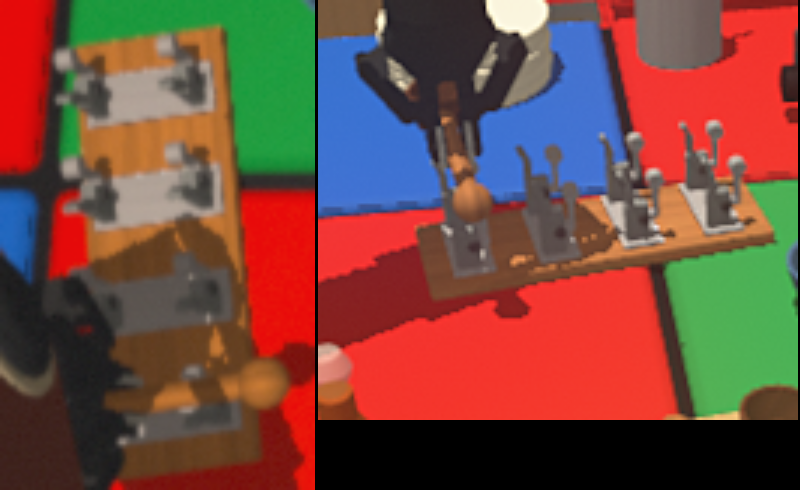

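```bash
python3 -m crank '[-1,1,8,0,0, -1,1,16,0,0, -1,1,23,0,0, -1,1,27,0,0, -1,1,31,0,0, -1,1,35,0,0, -1,1,39,0,0, -1,1,43,0,0, -1,1,46,0,0, -1,1,47,0,0]' && python3 -m crank '[0,0,1,0,0, 0,0,1,0,0, 0,0,1,0,0, 0,0,1,0,0, 0,0,1,0,0, 0,0,1,0,0, 0,0,1,0,0, 0,0,1,0,0, 0,0,1,0,0, 0,0,1,0,0]'
```

```text
time: 19.65
tool_pos: [0.3979, 0.2697, 0.0487]
tool_rot: [-0.0, 0.651, 0.759, -0.001]
contact_force: [-11.1, -4.9, 23.2]
gripper_width: 0.162
time: 20.65
tool_pos: [0.3979, 0.2697, 0.0487]
tool_rot: [-0.0, 0.651, 0.759, -0.001]
contact_force: [-12.4, -5.4, 24.0]
gripper_width: 0.163
```

```bash
cat > rk.py <<'E'
from h import *
def rk(cams=("side","top")):
    for c in cams:
        im,d,W=cloud(c,f"pics/b_{c}.png"); a=np.radians(8.25); L=(W-[.502,.2845,0])@np.array([[np.cos(a),-np.sin(a),0],[np.sin(a),np.cos(a),0],[0,0,1]])
        for i,x in enumerate((-.105,-.035,.035,.105)):
            for y0,y1 in((-.11,-.085),(-.068,-.042),(-.012,.012),(.042,.068),(.085,.11)):
                m=(L[...,2]>.045)&(L[...,2]<.14)&(abs(L[...,0]-x)<.016)&(L[...,1]>y0)&(L[...,1]<y1)
                if m.sum()>8: print(c,i+1,y0,m.sum(),"x",round(np.median(L[m][:,0])-x,4),"ztop",np.round(np.percentile(L[m][:,2],90),4),"y",np.round(np.percentile(L[m][:,1],[1,99]),3))
E
python3 -c "
from rk import *
rk()
print(delta([.3981,.2694,.048],8.25))"
```

```text
side 1 -0.11 109 x 0.0008 ztop 0.0737 y [-0.099 -0.086]
side 1 -0.068 36 x 0.0002 ztop 0.0691 y [-0.065 -0.043]
side 1 -0.012 186 x 0.0016 ztop 0.1319 y [-0.012  0.011]
side 1 0.042 29 x 0.0046 ztop 0.076 y [0.043 0.06 ]
side 1 0.085 27 x 0.009 ztop 0.0689 y [0.092 0.102]
side 2 -0.012 16 x -0.0123 ztop 0.1381 y [-0.011 -0.006]
top 1 -0.11 87 x -0.0012 ztop 0.0728 y [-0.098 -0.085]
top 1 -0.068 91 x -0.0018 ztop 0.0676 y [-0.067 -0.042]
top 1 -0.012 104 x 0.0011 ztop 0.0861 y [-0.012  0.004]
[array([-0.3,  0.2,  0.7]), np.float64(0.5)]
```

```bash
python3 -m crank '[0,0,0,0,45, 0,0,0,0,45, 0,0,0,0,45, 0,0,0,0,45, 0,0,-8,0,45, 0,0,-25,0,45, 0,0,-60,0,45, 0,0,-105,0,45, 0,0,-150,0,45, 0,0,-150,0,45]' && python3 - <<'E'
from rk import *
import look
print(delta([.5435,-.096,.165],6.9))
E
```

```text
time: 21.75
tool_pos: [0.4015, 0.2712, 0.2041]
tool_rot: [0.003, 0.651, 0.759, 0.007]
contact_force: [1.0, 0.6, 1.2]
gripper_width: 0.448
top
   [ 0.5421 -0.0941] [ 0.5423 -0.0958] 0.202 -1 97.1 0.042
   [ 0.6104 -0.2306] [ 0.7357 -0.2458] 0.078 -1 173.1 0.046
   [ 0.6142 -0.0874] [ 0.614  -0.0861] 0.203 1 99.2 0.042
   [ 0.6847 -0.0724] [ 0.6849 -0.0754] 0.201 -1 93.8 0.042
side
   [ 0.5445 -0.0949] [ 0.5454 -0.1028] 0.196 -1 97.0 0.043
   [ 0.6154 -0.0848] [ 0.6156 -0.0864] 0.206 1 98.8 0.043
   [ 0.6869 -0.0735] [ 0.6874 -0.08  ] 0.197 -1 94.2 0.044
   [ 0.7398 -0.235 ] [ 0.6148 -0.2425] 0.079 -1 3.4 0.047
[array([-383.5,   87.9,   32.4]), np.float64(1.8)]
```

```bash
python3 -m crank '[-25,5,0,0,50, -68,15,0,1,50, -111,25,0,2,50, -154,35,0,2,50, -197,45,0,2,50, -240,55,0,2,50, -283,65,0,2,50, -326,75,10,2,50, -365,84,30,2,50, -383,88,50,2,50]' && python3 -m crank '[0,0,30,0,50, 0,0,55,0,50, 0,0,75,0,50, 0,0,85,0,50, 0,0,88,0,50, 0,0,88,0,50, 0,0,88,0,50, 0,0,88,0,50, 0,0,88,0,50, 0,0,88,0,50]' && python3 - <<'E'
from rk import *
print(delta([.5437,-.0948,.015],7.0)); rk()
E
```

```text
time: 22.85
tool_pos: [0.5423, -0.0988, 0.1431]
tool_rot: [-0.001, 0.666, 0.746, -0.001]
contact_force: [0.4, 0.3, -0.9]
gripper_width: 0.503
time: 23.85
tool_pos: [0.5428, -0.096, 0.058]
tool_rot: [0.001, 0.665, 0.747, 0.0]
contact_force: [0.2, -0.1, -0.2]
gripper_width: 0.5
[array([ 1.1,  0.9, 43. ]), np.float64(-0.3)]
side 1 -0.11 111 x 0.0018 ztop 0.0742 y [-0.098 -0.086]
side 1 -0.068 38 x 0.0011 ztop 0.0697 y [-0.066 -0.042]
side 1 -0.012 33 x 0.0009 ztop 0.0705 y [-0.011  0.012]
side 1 0.042 65 x -0.0027 ztop 0.0766 y [0.043 0.066]
side 1 0.085 106 x 0.0009 ztop 0.0753 y [0.093 0.107]
top 1 -0.11 86 x -0.0006 ztop 0.0727 y [-0.098 -0.085]
top 1 -0.068 90 x -0.0009 ztop 0.0679 y [-0.068 -0.043]
top 1 -0.012 84 x -0.0012 ztop 0.0677 y [-0.012  0.011]
top 1 0.042 100 x -0.0018 ztop 0.0738 y [0.043 0.068]
top 1 0.085 213 x 0.001 ztop 0.0732 y [0.085 0.104]
```

Skimmer 1 is home and level. Next: skimmer 2.

```bash
python3 -m crank '[1,1,15,0,50, 1,1,28,0,50, 1,1,36,0,50, 1,1,41,0,50, 1,1,43,0,50, 1,1,43,0,50, 1,1,43,0,50, 1,1,43,0,0, 1,1,43,0,0, 1,1,43,0,0]' && python3 -m crank '[0,0,0,0,0, 0,0,0,0,0, 0,0,0,0,0, 0,0,0,0,0, 0,0,-15,0,0, 0,0,-40,0,0, 0,0,-80,0,0, 0,0,-120,0,0, 0,0,-160,0,0, 0,0,-160,0,0]' && python3 - <<'E'
from h import *
print(delta([.4674,.2795,.175],8.25))
E
```

```text
time: 24.95
tool_pos: [0.5439, -0.095, 0.0151]
tool_rot: [0.001, 0.665, 0.747, 0.0]
contact_force: [-1.0, -0.4, 3.3]
gripper_width: 0.161
time: 25.95
tool_pos: [0.547, -0.096, 0.1823]
tool_rot: [0.006, 0.665, 0.747, 0.003]
contact_force: [0.5, -0.6, 0.0]
gripper_width: 0.164
[array([382.2, -35.3,   4.9]), np.float64(-1.6)]
```

```bash
python3 -m crank '[25,-2,0,0,0, 68,-6,0,-1,0, 111,-10,0,-1,0, 154,-14,0,-1,0, 197,-18,0,-1,0, 240,-22,0,-1,0, 283,-26,0,-1,0, 326,-30,0,-1,0, 365,-34,0,-1,0, 382,-35,0,-1,0]' && python3 -m crank '[0,0,20,0,0, 0,0,40,0,0, 0,0,60,0,0, 0,0,72,0,0, 0,0,80,0,0, 0,0,80,0,0, 0,0,80,0,0, 0,0,80,0,0, 0,0,80,0,0, 0,0,80,0,0]' && python3 - <<'E'
from rk import *
print(delta([.4674,.2795,.047],8.25)); print(status.state()["gripper_width"]); rk()
E
```

```text
time: 26.95
tool_pos: [0.4622, 0.283, 0.1733]
tool_rot: [-0.001, 0.657, 0.754, -0.001]
contact_force: [0.1, 0.0, -1.0]
gripper_width: 0.159
time: 27.95
tool_pos: [0.4645, 0.2806, 0.095]
tool_rot: [0.0, 0.658, 0.753, 0.001]
contact_force: [-0.0, -0.6, -1.2]
gripper_width: 0.158
[array([-1.5,  2.7, 48. ]), np.float64(-0.6)]
0.15808051468604215
side 1 -0.11 110 x 0.0021 ztop 0.0728 y [-0.099 -0.086]
side 1 -0.068 39 x 0.0013 ztop 0.07 y [-0.067 -0.042]
side 1 -0.012 32 x -0.0002 ztop 0.0699 y [-0.011  0.011]
side 1 0.042 66 x -0.0025 ztop 0.0762 y [0.044 0.066]
side 1 0.085 105 x 0.0012 ztop 0.0745 y [0.092 0.107]
side 2 -0.11 142 x -0.0015 ztop 0.1218 y [-0.103 -0.09 ]
side 2 -0.068 145 x 0.0009 ztop 0.1222 y [-0.066 -0.049]
side 2 -0.012 136 x 0.002 ztop 0.1334 y [-0.011  0.011]
side 2 0.042 10 x 0.0034 ztop 0.116 y [0.042 0.063]
top 1 -0.11 85 x -0.0008 ztop 0.0722 y [-0.097 -0.085]
top 1 -0.068 89 x -0.0003 ztop 0.0679 y [-0.068 -0.043]
top 1 -0.012 84 x -0.0012 ztop 0.0675 y [-0.011  0.012]
top 2 -0.11 85 x -0.0001 ztop 0.1215 y [-0.102 -0.085]
top 2 -0.068 204 x -0.0006 ztop 0.1205 y [-0.068 -0.043]
top 2 -0.012 122 x 0.0021 ztop 0.1309 y [-0.011  0.01 ]
```

```bash
python3 -m crank '[-1,2,8,0,0, -1,2,16,0,0, -1,2,23,0,0, -1,2,27,0,0, -1,2,31,0,0, -1,2,35,0,0, -1,2,39,0,0, -1,2,43,0,0, -1,2,46,0,0, -1,2,48,0,0]' && python3 -m crank '[0,0,0,0,0, 0,0,0,0,0, 0,0,0,0,0, 0,0,0,0,45, 0,0,0,0,45, 0,0,0,0,45, 0,0,0,0,45, 0,0,0,0,45, 0,0,-10,0,45, 0,0,-30,0,45]' && python3 - <<'E'
from rk import *
rk()
E
```

```text
time: 29.05
tool_pos: [0.467, 0.2801, 0.0478]
tool_rot: [0.0, 0.658, 0.753, 0.0]
contact_force: [-7.0, -3.6, 17.0]
gripper_width: 0.158
time: 30.05
tool_pos: [0.4648, 0.2792, 0.0752]
tool_rot: [-0.001, 0.658, 0.753, -0.002]
contact_force: [0.4, 0.2, 0.5]
gripper_width: 0.45
side 1 -0.11 107 x 0.0018 ztop 0.0735 y [-0.099 -0.085]
side 1 -0.068 40 x 0.001 ztop 0.0698 y [-0.066 -0.042]
side 1 -0.012 35 x 0.0015 ztop 0.0701 y [-0.011  0.012]
side 1 0.042 68 x -0.0026 ztop 0.0762 y [0.042 0.066]
side 1 0.085 108 x 0.001 ztop 0.076 y [0.091 0.106]
side 2 -0.11 139 x -0.0012 ztop 0.0751 y [-0.103 -0.09 ]
side 2 -0.068 138 x 0.0011 ztop 0.0746 y [-0.063 -0.049]
side 2 -0.012 32 x -0.0003 ztop 0.0701 y [-0.011  0.011]
side 2 0.042 28 x 0.0004 ztop 0.0708 y [0.043 0.066]
side 2 0.085 9 x -0.0003 ztop 0.0752 y [0.086 0.092]
top 1 -0.11 85 x -0.0007 ztop 0.0729 y [-0.097 -0.086]
top 1 -0.068 91 x -0.0006 ztop 0.0679 y [-0.067 -0.042]
top 1 -0.012 83 x -0.0015 ztop 0.068 y [-0.012  0.012]
top 2 -0.11 81 x 0.0007 ztop 0.0743 y [-0.102 -0.085]
top 2 -0.068 184 x 0.0001 ztop 0.0735 y [-0.068 -0.043]
top 2 -0.012 81 x -0.0028 ztop 0.068 y [-0.011  0.012]
```

Skimmer 2 is home. On to skimmer 3.

```bash
python3 -m crank '[0,0,-25,0,45, 0,0,-65,0,45, 0,0,-100,0,45, 0,0,-110,0,45, 0,0,-110,0,45, 0,0,-110,0,45, 0,0,-110,0,45, 0,0,-110,0,45, 0,0,-110,0,45, 0,0,-110,0,45]' && python3 - <<'E'
import look
from h import *
print(delta([.615,-.0865,.165],9.1))
E
```

```text
time: 31.15
tool_pos: [0.4659, 0.2797, 0.1856]
tool_rot: [-0.0, 0.658, 0.753, -0.001]
contact_force: [0.1, 0.1, 1.5]
gripper_width: 0.452
top
   [ 0.6103 -0.2304] [ 0.7357 -0.2463] 0.078 -1 172.8 0.045
   [ 0.6142 -0.0874] [ 0.614  -0.0864] 0.203 1 98.9 0.041
   [ 0.6846 -0.0724] [ 0.6848 -0.0751] 0.201 -1 94.3 0.041
side
   [ 0.6158 -0.0862] [ 0.6158 -0.0868] 0.205 1 99.1 0.043
   [ 0.6871 -0.0737] [ 0.6873 -0.0772] 0.2 -1 93.6 0.044
   [ 0.7397 -0.2338] [ 0.614  -0.2432] 0.078 -1 4.3 0.047
[array([-382.9,   98.6,   21.1]), np.float64(-1.4)]
```

```bash
python3 -m crank '[-25,6,0,0,50, -68,17,0,-1,50, -111,28,0,-1,50, -154,39,0,-1,50, -197,50,0,-1,50, -240,62,0,-1,50, -283,73,0,-1,50, -326,84,5,-1,50, -365,94,20,-1,50, -383,99,40,-1,50]' && python3 -m crank '[0,0,30,0,50, 0,0,55,0,50, 0,0,75,0,50, 0,0,85,0,50, 0,0,88,0,50, 0,0,88,0,50, 0,0,88,0,50, 0,0,88,0,50, 0,0,88,0,50, 0,0,88,0,50]' && python3 - <<'E'
from h import *
print(delta([.615,-.0865,.015],9.1))
E
```

```text
time: 32.25
tool_pos: [0.6174, -0.0901, 0.1475]
tool_rot: [0.002, 0.653, 0.758, 0.001]
contact_force: [-0.3, 0.0, 0.6]
gripper_width: 0.501
time: 33.25
tool_pos: [0.6159, -0.0866, 0.0589]
tool_rot: [0.0, 0.651, 0.759, 0.0]
contact_force: [0.5, -0.1, 0.2]
gripper_width: 0.501
[array([ 0.2, -0.9, 43.9]), np.float64(-0.4)]
```

```bash
python3 -m crank '[0,-1,15,0,50, 0,-1,28,0,50, 0,-1,36,0,50, 0,-1,41,0,50, 0,-1,44,0,50, 0,-1,44,0,50, 0,-1,44,0,50, 0,-1,44,0,0, 0,-1,44,0,0, 0,-1,44,0,0]' && python3 -m crank '[0,0,0,0,0, 0,0,0,0,0, 0,0,0,0,0, 0,0,0,0,0, 0,0,-15,0,0, 0,0,-40,0,0, 0,0,-80,0,0, 0,0,-120,0,0, 0,0,-160,0,0, 0,0,-160,0,0]' && python3 - <<'E'
from h import *
print(delta([.5366,.2895,.175],8.25))
E
```

```text
time: 34.25
tool_pos: [0.6151, -0.0868, 0.0151]
tool_rot: [0.001, 0.651, 0.759, 0.0]
contact_force: [1.0, 0.6, 2.4]
gripper_width: 0.161
time: 35.25
tool_pos: [0.6183, -0.0876, 0.1829]
tool_rot: [0.006, 0.651, 0.759, 0.003]
contact_force: [1.0, -0.6, 0.2]
gripper_width: 0.163
[array([385.2, -23.9,   5.5]), np.float64(0.4)]
```

```bash
python3 -m crank '[25,-1,0,0,0, 68,-4,0,0,0, 111,-7,0,0,0, 154,-9,0,0,0, 197,-12,0,0,0, 240,-15,0,0,0, 283,-18,0,0,0, 326,-20,0,0,0, 367,-22,0,0,0, 385,-22,0,0,0]' && python3 -m crank '[0,0,20,0,0, 0,0,40,0,0, 0,0,60,0,0, 0,0,72,0,0, 0,0,80,0,0, 0,0,80,0,0, 0,0,80,0,0, 0,0,80,0,0, 0,0,80,0,0, 0,0,80,0,0]' && python3 - <<'E'
from rk import *
print(delta([.5366,.2895,.047],8.25)); print(status.state()["gripper_width"]); rk()
E
```

```text
time: 36.25
tool_pos: [0.5328, 0.2933, 0.1733]
tool_rot: [-0.001, 0.65, 0.76, -0.001]
contact_force: [-0.8, -1.0, -1.4]
gripper_width: 0.16
time: 37.25
tool_pos: [0.535, 0.2908, 0.0951]
tool_rot: [0.0, 0.651, 0.759, 0.001]
contact_force: [0.7, -0.6, -0.8]
gripper_width: 0.162
[array([-1.5,  1.3, 48.1]), np.float64(0.4)]
0.16164008260360593
side 1 -0.11 110 x 0.0014 ztop 0.0736 y [-0.099 -0.085]
side 1 -0.068 38 x 0.001 ztop 0.0698 y [-0.066 -0.042]
side 1 -0.012 32 x 0.0011 ztop 0.0706 y [-0.011  0.012]
side 1 0.042 63 x -0.002 ztop 0.0766 y [0.042 0.067]
side 1 0.085 108 x 0.0009 ztop 0.0758 y [0.091 0.105]
side 2 -0.11 140 x -0.001 ztop 0.0754 y [-0.104 -0.09 ]
side 2 -0.068 140 x 0.0017 ztop 0.0752 y [-0.063 -0.049]
side 2 -0.012 33 x -0.0002 ztop 0.0698 y [-0.012  0.012]
side 2 0.042 29 x -0.0002 ztop 0.0697 y [0.043 0.067]
side 2 0.085 15 x -0.0005 ztop 0.076 y [0.085 0.093]
side 3 -0.11 112 x -0.0016 ztop 0.1198 y [-0.1   -0.085]
side 3 -0.068 39 x -0.0023 ztop 0.1176 y [-0.067 -0.043]
side 3 -0.012 141 x 0.002 ztop 0.1342 y [-0.012  0.01 ]
side 3 0.042 31 x 0.0098 ztop 0.1221 y [0.052 0.067]
side 3 0.085 29 x -0.0086 ztop 0.1235 y [0.094 0.104]
top 1 -0.11 86 x -0.0008 ztop 0.0727 y [-0.097 -0.085]
top 1 -0.068 92 x -0.0005 ztop 0.0681 y [-0.068 -0.042]
top 1 -0.012 87 x -0.0014 ztop 0.0679 y [-0.012  0.012]
top 1 0.042 97 x -0.0025 ztop 0.0743 y [0.042 0.068]
top 2 -0.11 81 x 0.0008 ztop 0.0744 y [-0.102 -0.085]
top 2 -0.068 181 x 0.0003 ztop 0.0728 y [-0.067 -0.043]
top 2 -0.012 85 x -0.0027 ztop 0.0679 y [-0.012  0.012]
top 2 0.042 18 x -0.0069 ztop 0.0668 y [0.043 0.057]
top 3 -0.11 89 x -0.0044 ztop 0.119 y [-0.098 -0.085]
top 3 -0.068 96 x -0.0038 ztop 0.1141 y [-0.067 -0.043]
top 3 -0.012 115 x 0.0037 ztop 0.1333 y [-0.012  0.004]
```

```bash
python3 -m crank '[-1,2,8,0,0, -1,2,16,0,0, -1,2,23,0,0, -1,2,27,0,0, -1,2,31,0,0, -1,2,35,0,0, -1,2,39,0,0, -1,2,43,0,0, -1,2,46,0,0, -1,2,48,0,0]' && python3 -m crank '[0,0,0,0,0, 0,0,0,0,0, 0,0,0,0,0, 0,0,0,0,45, 0,0,0,0,45, 0,0,0,0,45, 0,0,0,0,45, 0,0,0,0,45, 0,0,-10,0,45, 0,0,-30,0,45]' && python3 -m crank '[0,0,-25,0,45, 0,0,-65,0,45, 0,0,-100,0,45, 0,0,-110,0,45, 0,0,-110,0,45, 0,0,-110,0,45, 0,0,-110,0,45, 0,0,-110,0,45, 0,0,-110,0,45, 0,0,-110,0,45]' && python3 - <<'E'
from rk import *
rk(("top",))
import look
print(delta([.6859,-.0745,.175],4))
E
```

```text
time: 38.35
tool_pos: [0.5367, 0.2901, 0.0479]
tool_rot: [-0.0, 0.651, 0.759, -0.001]
contact_force: [-10.2, -3.3, 19.2]
gripper_width: 0.162
time: 39.35
tool_pos: [0.5354, 0.2893, 0.075]
tool_rot: [-0.001, 0.651, 0.759, -0.002]
contact_force: [0.3, 0.1, -0.4]
gripper_width: 0.451
time: 40.35
tool_pos: [0.5365, 0.2897, 0.1855]
tool_rot: [-0.0, 0.652, 0.759, -0.001]
contact_force: [-1.1, 0.8, -0.1]
gripper_width: 0.449
top 1 -0.11 86 x -0.0007 ztop 0.0736 y [-0.098 -0.085]
top 1 -0.068 88 x -0.0008 ztop 0.0677 y [-0.067 -0.042]
top 1 -0.012 85 x -0.0009 ztop 0.0681 y [-0.012  0.012]
top 1 0.042 100 x -0.0018 ztop 0.0736 y [0.042 0.068]
top 1 0.085 211 x 0.0009 ztop 0.0733 y [0.086 0.104]
top 2 -0.11 80 x 0.0006 ztop 0.0747 y [-0.102 -0.085]
top 2 -0.068 184 x 0.0005 ztop 0.0723 y [-0.068 -0.042]
top 2 -0.012 81 x -0.0023 ztop 0.0684 y [-0.012  0.012]
top 2 0.042 93 x -0.0019 ztop 0.0681 y [0.042 0.068]
top 2 0.085 54 x -0.0024 ztop 0.0733 y [0.085 0.097]
top 3 -0.11 86 x -0.0024 ztop 0.0721 y [-0.099 -0.086]
top 3 -0.068 87 x -0.0015 ztop 0.0682 y [-0.067 -0.043]
top 3 -0.012 81 x -0.0022 ztop 0.068 y [-0.012  0.012]
top 3 0.042 47 x -0.0069 ztop 0.0733 y [0.043 0.062]
top
   [ 0.6104 -0.2304] [ 0.737  -0.2465] 0.076 -1 172.8 0.046
   [ 0.6845 -0.0726] [ 0.6847 -0.0755] 0.201 -1 93.9 0.042
side
   [ 0.687  -0.0741] [ 0.6873 -0.079 ] 0.199 -1 94.2 0.043
   [ 0.7416 -0.2349] [ 0.615  -0.2422] 0.077 -1 3.3 0.047
[array([-382.7,   92.4,   11.2]), np.float64(4.7)]
```

```bash
python3 -m crank '[-25,6,0,0,50, -68,16,0,1,50, -111,27,0,2,50, -154,37,0,3,50, -197,47,0,4,50, -240,58,0,5,50, -283,68,0,5,50, -326,79,5,5,50, -365,88,20,5,50, -383,92,40,5,50]' && python3 -m crank '[0,0,30,0,50, 0,0,55,0,50, 0,0,75,0,50, 0,0,85,0,50, 0,0,88,0,50, 0,0,88,0,50, 0,0,88,0,50, 0,0,88,0,50, 0,0,88,0,50, 0,0,88,0,50]' && python3 - <<'E'
from h import *
print(delta([.6858,-.0745,.015],4))
E
```

```text
time: 41.5
tool_pos: [0.6875, -0.0786, 0.1476]
tool_rot: [0.002, 0.685, 0.729, 0.001]
contact_force: [-0.0, 0.6, -0.1]
gripper_width: 0.498
time: 42.5
tool_pos: [0.6859, -0.0748, 0.059]
tool_rot: [0.0, 0.684, 0.73, 0.0]
contact_force: [-0.9, -0.1, 0.5]
gripper_width: 0.498
[array([ 0.4, -0.1, 44. ]), np.float64(-0.3)]
```

```bash
python3 -m crank '[0,0,15,0,50, 0,0,28,0,50, 0,0,36,0,50, 0,0,41,0,50, 0,0,44,0,50, 0,0,44,0,50, 0,0,44,0,50, 0,0,44,0,0, 0,0,44,0,0, 0,0,44,0,0]' && python3 -m crank '[0,0,0,0,0, 0,0,0,0,0, 0,0,0,0,0, 0,0,0,0,0, 0,0,-15,0,0, 0,0,-40,0,0, 0,0,-80,0,0, 0,0,-120,0,0, 0,0,-160,0,0, 0,0,-160,0,0]' && python3 - <<'E'
from h import *
print(delta([.6059,.2996,.175],8.25))
E
```

```text
time: 43.5
tool_pos: [0.6861, -0.0749, 0.0152]
tool_rot: [0.001, 0.684, 0.73, 0.0]
contact_force: [-1.0, -1.0, 2.5]
gripper_width: 0.164
time: 44.5
tool_pos: [0.6892, -0.0756, 0.1832]
tool_rot: [0.006, 0.684, 0.73, 0.003]
contact_force: [1.1, -0.7, -0.1]
gripper_width: 0.162
[array([379.8, -59. ,   6.1]), np.float64(-4.6)]
```

```bash
python3 -m crank '[25,-4,0,-1,0, 68,-11,0,-2,0, 111,-17,0,-3,0, 154,-24,0,-4,0, 197,-30,0,-4,0, 240,-37,0,-4,0, 283,-44,0,-4,0, 326,-50,0,-4,0, 365,-56,0,-4,0, 380,-57,0,-4,0]' && python3 -m crank '[0,0,20,0,0, 0,0,40,0,0, 0,0,60,0,0, 0,0,72,0,0, 0,0,80,0,0, 0,0,80,0,0, 0,0,80,0,0, 0,0,80,0,0, 0,0,80,0,0, 0,0,80,0,0]' && python3 - <<'E'
from rk import *
print(delta([.6059,.2996,.047],8.25)); print(status.state()["gripper_width"]); rk()
E
```

```text
time: 45.5
tool_pos: [0.602, 0.3037, 0.1729]
tool_rot: [-0.001, 0.657, 0.754, -0.001]
contact_force: [0.1, -0.2, -0.4]
gripper_width: 0.163
time: 46.5
tool_pos: [0.6046, 0.3009, 0.0952]
tool_rot: [0.0, 0.658, 0.753, 0.001]
contact_force: [-1.2, -0.0, -1.6]
gripper_width: 0.165
[array([-1.5,  1. , 48.2]), np.float64(-0.6)]
0.16541887129054628
side 1 -0.11 106 x 0.002 ztop 0.0743 y [-0.098 -0.085]
side 1 -0.068 37 x 0.0007 ztop 0.0703 y [-0.067 -0.043]
side 1 -0.012 32 x 0.0009 ztop 0.0701 y [-0.011  0.011]
side 1 0.042 66 x -0.0021 ztop 0.0758 y [0.043 0.064]
side 1 0.085 108 x 0.0011 ztop 0.0757 y [0.09  0.105]
side 2 -0.11 138 x -0.0011 ztop 0.075 y [-0.103 -0.09 ]
side 2 -0.068 137 x 0.0016 ztop 0.0752 y [-0.064 -0.051]
side 2 -0.012 31 x -0.0002 ztop 0.0694 y [-0.011  0.012]
side 2 0.042 28 x -0.0 ztop 0.0698 y [0.044 0.067]
side 2 0.085 14 x -0.0034 ztop 0.0768 y [0.085 0.093]
side 3 -0.11 106 x 0.0012 ztop 0.0738 y [-0.099 -0.085]
side 3 -0.068 35 x -0.0 ztop 0.0703 y [-0.066 -0.043]
side 3 -0.012 30 x -0.0002 ztop 0.0702 y [-0.012  0.01 ]
side 3 0.042 67 x -0.0037 ztop 0.0765 y
[... 360 characters left out ...]
012 88 x -0.001 ztop 0.068 y [-0.012  0.011]
top 1 0.042 98 x -0.002 ztop 0.0745 y [0.043 0.067]
top 2 -0.11 81 x 0.0013 ztop 0.0741 y [-0.102 -0.085]
top 2 -0.068 182 x 0.0006 ztop 0.0732 y [-0.068 -0.043]
top 2 -0.012 80 x -0.0026 ztop 0.0678 y [-0.011  0.011]
top 2 0.042 87 x -0.0017 ztop 0.0682 y [0.042 0.068]
top 3 -0.11 89 x -0.0018 ztop 0.073 y [-0.099 -0.085]
top 3 -0.068 86 x -0.0015 ztop 0.0685 y [-0.068 -0.042]
top 3 -0.012 79 x -0.0019 ztop 0.0677 y [-0.012  0.012]
top 3 0.042 98 x -0.0022 ztop 0.0744 y [0.043 0.068]
top 4 -0.11 77 x 0.0014 ztop 0.1212 y [-0.101 -0.085]
top 4 -0.068 203 x 0.0009 ztop 0.1203 y [-0.068 -0.043]
top 4 -0.012 108 x 0.0042 ztop 0.1351 y [-0.011  0.002]
```

```bash
python3 -m crank '[-1,1,8,0,0, -1,1,16,0,0, -1,1,23,0,0, -1,1,27,0,0, -1,1,31,0,0, -1,1,35,0,0, -1,1,39,0,0, -1,1,43,0,0, -1,1,46,0,0, -1,1,48,0,0]' && python3 -m crank '[0,0,0,0,0, 0,0,0,0,0, 0,0,0,0,0, 0,0,0,0,45, 0,0,0,0,45, 0,0,0,0,45, 0,0,0,0,45, 0,0,0,0,45, 0,0,-10,0,45, 0,0,-30,0,45]' && python3 -m crank '[0,0,-25,0,45, 0,0,-65,0,45, 0,0,-105,0,45, -30,0,-140,0,45, -70,0,-150,0,45, -110,0,-150,0,45, -150,0,-150,0,45, -180,0,-150,0,45, -180,0,-150,0,45, -180,0,-150,0,45]' && python3 - <<'E'
from rk import *
rk()
for c in("top","side"):
    w=np.load("top.npy") if 0 else cloud(c)[2]; m=(abs(w[...,0]-.367)<.08)&(abs(w[...,1]+.335)<.08)&(w[...,2]>.06)&(w[...,2]<.15); print(c,m.sum(),np.round(w[m].mean(0),3))
    for n in("bowl_a","skimmer1"):
        for o in regions_of(c,n): print(n,round(o["confidence"],2),np.round(np.nanmedian(w[o["region"]],0),3))
cv2.imwrite("pics/final.png",np.vstack([cv2.imread("pics/b_side.png")[120:480,20:560]]))
E
```

```text
time: 47.6
tool_pos: [0.6058, 0.3002, 0.048]
tool_rot: [0.0, 0.658, 0.753, 0.0]
contact_force: [-6.9, -2.3, 16.2]
gripper_width: 0.162
time: 48.6
tool_pos: [0.6039, 0.2993, 0.0748]
tool_rot: [-0.001, 0.658, 0.753, -0.002]
contact_force: [-1.0, -0.7, 0.5]
gripper_width: 0.446
time: 49.6
tool_pos: [0.6296, 0.1211, 0.2271]
tool_rot: [0.0, 0.659, 0.753, 0.0]
contact_force: [0.9, -0.3, -0.5]
gripper_width: 0.449
side 1 -0.11 112 x 0.0014 ztop 0.0733 y [-0.098 -0.085]
side 1 -0.068 39 x 0.0005 ztop 0.0699 y [-0.066 -0.043]
side 1 -0.012 35 x 0.0002 ztop 0.0705 y [-0.011  0.011]
side 1 0.042 67 x -0.0024 ztop 0.0766 y [0.042 0.066]
side 1 0.085 107 x 0.0009 ztop 0.0759 y [0.092 0.106]
side 2 -0.11 139 x -0.0011 ztop 0.075 y [-0.104 -0.089]
side 2 -0.068 141 x 0.0011 ztop 0.0751 y [-0.064 -0.05 ]
side 2 -0.012 31 x -0.0011 ztop 0.0701 y [-0.011  0.011]
side 2 0.042 30 x 0.0005 ztop 0.0706 y [0.044 0.067]
side 2 0.085 17 x -0.001 ztop 0.0763 y [0.085 0.096]
side 3 -0.11 108 x 0.0011 ztop 0.0748 y [-0.099 -0.085]
side 3 -0.068 39 x -0.0003 ztop 0.0701 y [-0.067 -0.042]
side 3 -0.012 29 x 0.000
[... 221 characters left out ...]
8 ztop 0.0758 y [-0.063 -0.048]
side 4 -0.012 26 x 0.0001 ztop 0.0699 y [-0.012  0.01 ]
side 4 0.042 27 x 0.001 ztop 0.0703 y [0.042 0.067]
side 4 0.085 19 x -0.0045 ztop 0.0758 y [0.085 0.097]
top 1 -0.11 73 x -0.001 ztop 0.072 y [-0.098 -0.085]
top 2 -0.11 44 x -0.002 ztop 0.0744 y [-0.102 -0.09 ]
top 718 [ 0.367 -0.331  0.098]
bowl_a 0.91 [0.701 0.146 0.017]
bowl_a 0.88 [ 0.682 -0.28   0.022]
skimmer1 0.48 [0.473 0.182 0.07 ]
skimmer1 0.38 [0.409 0.179 0.068]
side 1841 [ 0.372 -0.345  0.094]
bowl_a 0.94 [ 0.668 -0.251  0.028]
bowl_a 0.9 [0.693 0.177 0.032]
skimmer1 0.83 [0.537 0.322 0.069]
skimmer1 0.83 [0.399 0.302 0.069]
skimmer1 0.7 [0.609 0.244 0.068]
skimmer1 0.66 [0.471 0.222 0.068]
```

View pics/final.png

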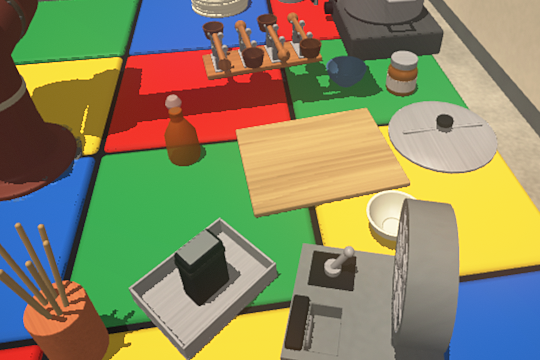

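```bash
python3 -c "
from plant import order,status
print(status.state()['contact_force'],order.job_done())"
```

```text
the job is handed in; nothing more can be done
[-0.40233763  0.39417474 -1.08009126] None
```

The stand is closed down and the job is handed in, at about 50 s of the 200 s allowed.

- **Fan and battery pack:** I pushed the toggle to OFF first. Its tip then read about 19 mm behind the pivot, close to the full swing. Only after that did I pull the pack out, and it now stands upright in the middle of the tray.
- **Skimmers:** All four were there, and each is pressed into its own place, slots 1 to 4. With the gripper clear of the rack, the cameras showed every handle level and about 60 mm above the table. Each was within roughly 3 mm across and 5 mm along of where it should be. I did not check the closed clips close up; I take them as shut because the handles sit at home height.
- **Bowls:** Neither was touched, and no shift showed in the images. The arm partly hid or shaded the blue-grey bowl in the last pictures, so that reading was rougher.
- **Other checks:** The two cameras disagreed by about 2–3 mm throughout, so I averaged them. Pressing the skimmers in took 16–24 N. I saw no slackening of the grip and no skimmer knocked aside. The last picture showed the arm clear of everything.

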